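# Wind the lock cylinder to the set mark

## Robot

A 7-joint arm with a two-finger parallel gripper is mounted at the origin on a cart in front of the work surface, level with it; the furniture and walls round the work are solid. World frame = base frame: x ahead of the robot, y to its left, z up, the work surface at z = 0. Lengths are in m, angles in rad, forces in N, time in s.
With the tool pointing down it reaches from about 0.4 to 0.85 m from the base axis. Payload 4.5 kg.
Tool frame: the origin (TCP) lies at the very end of the fingers, on their centre line; the grasp point (between the pads) lies 19 mm behind it (r.grip_point_offset is the distance from the TCP to the grasp point, in m); z points along the fingers, y is the line along which they close (so a half turn about z gives the same grasp; the last joint's range is limited). The gripper opens to 88 mm and grips with 3 to 60 N. Pads are 18 mm wide; open, the fingers measure 123 mm over their backs; the gripper's body (75 mm by 187 mm) begins 45 mm behind the grasp point.
Start: joints at [1.362, 0.689, -0.195, 1.565, 0.157, 0.902, -0.215], TCP at [0.15, -0.607, 0.239] pointing down, gripper open.
Joint ranges: [-3.01, 3.01], [-0.46, 2.08], [-1.47, 1.51], [0.13, 2.56], [-1, 4.14], [0.04, 2.09], [-2.66, 2.66]. Speed limits (rad/s): [2.57, 2.57, 3.14, 3.14, 3.14, 3.14, 3.14].

## Interface

Orientations are given as a unit quaternion [x, y, z, w].
In Python, from plant import r gives the robot as it stands.
- The arm moves only by the tool carry_out, never from a script. Its argument "rows" is a list of rows, each a list of 3 entries, a list of its own where there are three numbers: the shift along the tool's x, y, z in cm, then the turn, a rotation vector about the tool's x, y, z in degrees, then the closure, from 0 (fully open) to 1 (shut). A call has 1 to 12 rows; each row is the pose to reach, as a shift and turn from the pose commanded when the call began, along the tool's axes at that moment; what a row does not reach only later rows make up. A row lasts 1/10 s, in which the tool goes at most 50 mm and 8.59 degrees, less where a joint would pass 70% of its speed; a pose out of reach is approached as far as the arm can. A call with a gripper value outside its range is refused whole. The fingers move at their own pace and stop on an object; "newtons" is the grip in N (left out, the last holds). Time passes only in rows, so rows that repeat a pose let the fingers close. It gives the time, the measured TCP pose, the force, the opening and the grip force at its end, in the units of the state.
- r.get_state(): the state, without advancing time (a new reading comes with each control period).
- r.snapshot(name): name is "scene" or "side" or "wrist"; returns a dict with "image" (400x640x3 uint8, red, green, blue), "fx", "fy", "cx", "cy" (pixels), "pose" (4x4, takes a point from camera to world coordinates). Camera axes: x right, y up, looking along -z (the intrinsics and any distortion apply to the point x, -y, -z); pixel columns grow to the right and rows downward; lengths in m; the calibration is good to about 2 mm. A picture is of the moment at which its call begins. There is no depth.
- r.finish_job(): hands the job in; it is judged then, once.
The state is a dict: "clock": time; "q": joint angles; "qd": joint speeds; "joint_torque": joint torques, N m; "tool_pos": TCP position; "eef_rot": TCP orientation; "contact_force": force on the tool from outside, world axes, zero at the start; "moment": the same for the moment, N m; "opening": opening from 0.0 (shut) to 1.0 (fully open); "finger_force": force on a finger pad.
Only numpy, scipy, OpenCV 4.12 (cv2) and the standard library are available. Lean on these libraries where they do the work, as an engineer would, in place of code of your own. Each camera call takes 0.05 s, during which the arm holds its last target. There are 200 camera calls.

## Task

On the small crank-driven slide, bring the clamped brass lock cylinder to its working position: take the crank's upright black grip from above and wind it round clockwise, without letting go on the way, until the carriage's yellow pointer stands opposite the red clip (not the white one). Then let go and move the hand clear, leaving the carriage there.

Things in the scene. Friction and masses are not known exactly. Their poses are not given: they have to be found in the camera images.
- crank_grip: Black upright grip of the crank, a cylinder 26 mm across, 40 mm tall, spinning freely on its pin (a hand circling with it need not turn). Origin: its centre, 98 mm above the bench; z up, x and y mean nothing. It runs level on a 50 mm radius about crank_axis, from any start angle, against about 1.5 N, and stays where left. All else on the slide is below 79 mm.
- crank_axis (a point): Point on the crank's upright axis, level with the grip's centre (98 mm above the bench), over the green gear housing (76 x 82 mm). The slide's base, 100 x 315 mm and fixed to the bench, runs from here to the robot's left; y points along the rail away from the crank, z up.
- carriage: Dark steel carriage, 62 x 50 mm, holding a brass lock cylinder crosswise. Origin: tip of its yellow pointer on the robot's side, 40 mm above the bench; y along the rail away from the crank, z up. Each clockwise turn of the crank (seen from above) moves it 30 mm along +y. It starts near the crank, short of both clips; its run goes well beyond them.
- clip_red: Red setting clip, 14 x 12 mm, 18 mm tall, fixed on the aluminium bar along the robot's side of the rail. Origin: middle of its top, 34 mm above the bench; y along the rail like the carriage's. The pointer is opposite it when both are equally far along the rail. A white clip of the same shape, 24 to 52 mm nearer to or farther from the crank, is not meant.

How it is judged:
By the outcome, as a careful person would: the job done as asked, in the order asked, and still so for the second after the job is handed in, with the robot touching nothing.
It also fails if it takes over 64 s, if anything falls off the work surface, if the arm or the gripper's body presses on something with over 40 N, if the wrist force passes 120 N, or if a joint passes its speed limit or range.

## Working session

There is one attempt and no reset: what is moved stays moved. The work goes in short steps, Python scripts to look and compute and a tool call to move; the robot and the scene stay as the last step left them, time stands still between calls to the robot, and variables do not carry over. Pictures are saved under pics/ and viewed, at most 10 in all, crops included, and the job is handed in when it is done.

Besides the shell and the picture viewer there is one more tool, called after "Call:" as name(argument=value, ...) on one line, values as JSON. carry_out: Moves the arm, as the interface text tells. Its arguments: {"type":"object","properties":{"rows":{"type":"array"},"newtons":{"type":"number"}},"required":["rows"]}

```bash
mkdir -p pics; ls; cat > h.py <<'E'
import numpy as np, cv2
from plant import r
def snap(n,f):
    s=r.snapshot(n); cv2.imwrite('pics/'+f,s['image'][:,:,::-1]); return s
def ray(s,u,v):
    d=np.array([(u-s['cx'])/s['fx'],-(v-s['cy'])/s['fy'],-1.]); P=np.array(s['pose']); return P[:3,3],P[:3,:3]@d
def onz(s,u,v,z):
    o,d=ray(s,u,v); return o+d*(z-o[2])/d[2]
def px(s,p):
    P=np.array(s['pose']); c=P[:3,:3].T@(np.array(p)-P[:3,3]); return s['cx']+s['fx']*c[0]/-c[2], s['cy']-s['fy']*c[1]/-c[2]
E
python3 - <<'E'
from h import *
for n in ['scene','side']:
    s=snap(n,n+'0.png'); print({k:np.round(v,3).tolist() for k,v in s.items() if k!='image'})
print(r.get_state())
E
```

```text
pics
{'fx': 467.106, 'fy': 467.106, 'cx': 315.168, 'cy': 193.279, 'pose': [[0.894, 0.315, -0.32, 0.322], [-0.448, 0.656, -0.607, -0.353], [0.019, 0.686, 0.728, 0.736], [0.0, 0.0, 0.0, 1.0]]}
{'fx': 481.363, 'fy': 481.363, 'cx': 324.41, 'cy': 204.533, 'pose': [[-0.939, 0.11, -0.325, 0.285], [-0.342, -0.372, 0.863, 0.873], [-0.026, 0.922, 0.387, 0.436], [0.0, 0.0, 0.0, 1.0]]}
{'clock': 0.1, 'q': array([ 1.36181979,  0.68987004, -0.19456566,  1.56625796,  0.15730655,
        0.90249823, -0.21507385]), 'qd': array([-1.66977899e-03,  9.31130505e-05,  1.03694117e-03, -4.08726219e-03,
       -1.16496041e-04,  1.83258976e-03, -6.10063943e-04]), 'joint_torque': array([-2.98488325e-03, -5.28501606e+01, -1.27119239e+00, -1.53837276e+01,
       -5.24843065e-02,  1.98900794e-03,  5.19025718e-05]), 'tool_pos': array([ 0.15009038, -0.60611739,  0.23800538]), 'eef_rot': array([ 9.92632438e-01,  1.21161760e-01, -1.48628765e-04, -8.05955115e-04]), 'contact_force': array([0.45919365, 0.03970765, 0.26099959]), 'moment': array([-0.0094841 , -0.02296963,  0.05327446]), 'finger_force': 0.0, 'opening': 0.9989055980645787}
```

View pics/scene0.png

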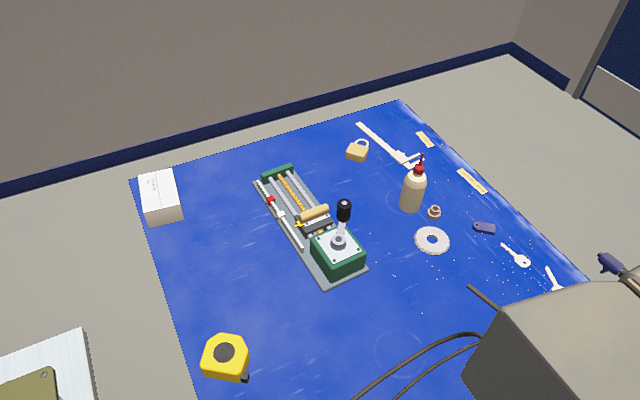

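View pics/side0.png

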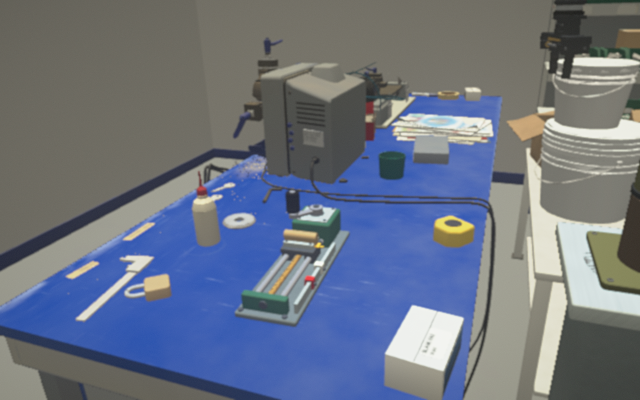

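The scene view shows the slide: grip at about (344,210), hub (338,242), red clip (270,199), white clip (281,214), pointer (298,224). In the side view the grip is at (293,201), the red clip (309,281) and the pointer (318,246). I'll zoom in on both for accurate pixels.

```bash
python3 - <<'E'
from h import *
a=cv2.imread('pics/scene0.png')[155:295,245:375]; b=cv2.imread('pics/side0.png')[180:325,235:360]
a=cv2.resize(a,None,fx=3,fy=3,interpolation=cv2.INTER_CUBIC); b=cv2.resize(b,None,fx=3,fy=3,interpolation=cv2.INTER_CUBIC)
h=max(a.shape[0],b.shape[0]); c=np.zeros((h,a.shape[1]+b.shape[1],3),np.uint8); c[:a.shape[0],:a.shape[1]]=a; c[:b.shape[0],a.shape[1]:]=b
cv2.imwrite('pics/z.png',c); print(c.shape,a.shape)
for n,x0,x1,y0,y1 in [('scene',245,375,155,295),('side',270,360,180,325)]:
    im=cv2.imread(f'pics/{n}0.png'); hs=cv2.cvtColor(im,cv2.COLOR_BGR2HSV); H,S,V=cv2.split(hs)
    m={'red':((H<8)|(H>172))&(S>150)&(V>90),'yel':(H>22)&(H<34)&(S>170)&(V>150),'blk':(V<45),'grn':(H>65)&(H<95)&(S>80),'wht':(S<25)&(V>200)}
    for k,q in m.items():
        z=np.zeros_like(q); z[y0:y1,x0:x1]=q[y0:y1,x0:x1]
        N,L,st,ce=cv2.connectedComponentsWithStats(z.astype(np.uint8))
        for i in range(1,N):
            if st[i,4]>=6: print(n,k,st[i].tolist(),ce[i].round(1).tolist())
E
```

```text
(435, 765, 3) (420, 390, 3)
scene red [267, 195, 8, 11, 39] [269.9, 199.1]
scene yel [295, 221, 8, 6, 20] [298.4, 223.6]
scene blk [337, 206, 14, 16, 159] [342.8, 213.8]
scene grn [261, 163, 32, 21, 264] [276.1, 171.9]
scene grn [310, 226, 57, 57, 993] [336.6, 259.6]
scene wht [286, 171, 30, 38, 144] [301.0, 189.6]
scene wht [269, 177, 30, 38, 155] [282.8, 196.0]
scene wht [256, 180, 14, 17, 56] [262.8, 188.1]
scene wht [271, 201, 33, 47, 188] [286.5, 223.1]
scene wht [342, 201, 5, 4, 14] [343.9, 202.5]
scene wht [304, 214, 26, 12, 83] [316.8, 219.6]
scene wht [315, 222, 47, 42, 823] [338.1, 243.7]
scene wht [327, 226, 4, 3, 8] [328.8, 227.0]
scene wht [308, 234, 5, 3, 11] [310.1, 235.0]
side red [306, 277, 8, 4, 30] [309.3, 278.6]
side grn [293, 209, 47, 18, 189] [318.9, 220.9]
side grn [270, 295, 18, 7, 95] [278.0, 298.1]
side wht [305, 207, 4, 5, 11] [306.4, 209.0]
side wht [301, 208, 33, 14, 179] [319.6, 215.5]
side wht [288, 241, 21, 4, 40] [297.8, 242.5]
side wht [314, 243, 21, 23, 99] [323.3, 257.1]
side wht [270, 256, 15, 19, 27] [277.0, 265.1]
side wht [283, 258, 25, 36, 55] [294.5, 276.7]
side wht [312, 268, 7, 8, 26] [315.1, 271.5]
side wht [295, 283, 15, 21, 68] [301.4, 293.2]
```

View pics/z.png

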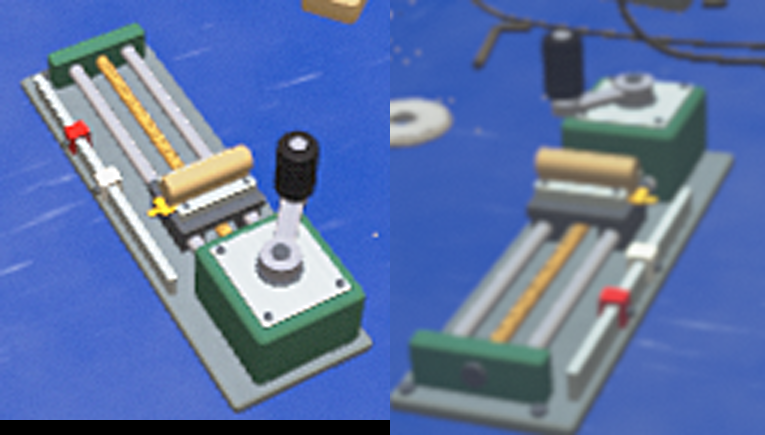

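```bash
cat >> h.py <<'E'
def tri(s,a,t,b):
    (o,d),(p,e)=ray(s,*a),ray(t,*b); d/=np.linalg.norm(d); e/=np.linalg.norm(e)
    k=np.linalg.lstsq(np.c_[d,-e],p-o,rcond=None)[0]; x,y=o+k[0]*d,p+k[1]*e
    return (x+y)/2, np.linalg.norm(x-y)
E
python3 - <<'E'
from h import *
s=r.snapshot('scene'); t=r.snapshot('side')
for n,a,b,z in [('grip',(344,211.3),(292.7,201.7),.098),('griptop',(343.6,202.5),(292.7,191.3),.118),('hub',(338.3,239.5),(316.3,207.3),.079),('red',(270.5,198),(310,278.3),.034),('white',(281.3,213.8),(318.7,262.3),.034),('ptr',(295.7,224),(323.5,245.8),.04)]:
    p,e=tri(s,a,t,b); print(n,p.round(4),round(e,4),onz(s,*a,z).round(4),onz(t,*b,z).round(4))
c=[onz(s,*q,.008) for q in [(252.3,182.3),(324.3,291),(369,269.3)]]
print(np.round(c,4),np.linalg.norm(c[0]-c[1]),np.linalg.norm(c[2]-c[1]))
E
```

```text
grip [0.6312 0.1185 0.0957] 0.0015 [0.6293 0.1164 0.098 ] [0.6299 0.1229 0.098 ]
griptop [0.6296 0.1206 0.1177] 0.0004 [0.6292 0.1202 0.118 ] [0.6295 0.1211 0.118 ]
hub [0.5999 0.0808 0.073 ] 0.0005 [0.5971 0.0767 0.079 ] [0.595  0.0936 0.079 ]
red [0.5429 0.2624 0.0314] 0.0 [0.5421 0.2601 0.034 ] [0.5412 0.2663 0.034 ]
white [0.546  0.2129 0.0328] 0.0015 [0.5448 0.2116 0.034 ] [0.546  0.2145 0.034 ]
ptr [0.5553 0.1691 0.0417] 0.0029 [0.5574 0.171  0.04  ] [0.5547 0.167  0.04  ]
[[0.5327 0.343  0.008 ]
 [0.5488 0.0322 0.008 ]
 [0.645  0.0369 0.008 ]] 0.31126844011026045 0.09638066045333299
```

```bash
python3 - <<'E'
from h import *
s=r.snapshot('scene'); t=r.snapshot('side')
print('tcp in side',px(t,(.15,-.607,.239)),'in scene',px(s,(.15,-.607,.239)))
print('bottle',tri(s,(420,157),t,(201,187)), tri(s,(418,172),t,(201.5,197)),onz(t,207,243,0),onz(s,411,210,0))
for q in [(268,172),(333,178),(363,145)]: print('mach base',onz(t,*q,0).round(3))
print('mach top',tri(s,(512,308),t,(363,75)))
for z in (.2,.3,.4): print(z,[onz(t,*q,z).round(3).tolist() for q in [(318,95),(363,75),(265,68)]])
P=np.array(r.snapshot('wrist')['pose']);print(P.round(3)); snap('wrist','w0.png')
E
```

```text
tcp in side (np.float64(559.110435194369), np.float64(74.47465540098247)) in scene (np.float64(164.3306394430971), np.float64(1908.0491615912943))
bottle (array([0.81165491, 0.15145176, 0.12320191]), np.float64(0.013524686196313201)) (array([0.81298787, 0.14491002, 0.09534714]), np.float64(0.0004554953927724088)) [0.8084833  0.15310266 0.        ] [8.05706241e-01 1.30379867e-01 1.11022302e-16]
mach base [ 0.885 -0.277  0.   ]
mach base [ 0.692 -0.28   0.   ]
mach base [ 0.703 -0.613  0.   ]
mach top (array([ 0.61118757, -0.22978271,  0.2896375 ]), np.float64(0.03652380585479723))
0.2 [[0.769, -0.387, 0.2], [0.753, -0.787, 0.2], [1.198, -0.918, 0.2]]
0.3 [[0.564, 0.148, 0.3], [0.555, -0.083, 0.3], [0.811, -0.158, 0.3]]
0.4 [[0.358, 0.682, 0.4], [0.356, 0.621, 0.4], [0.423, 0.601, 0.4]]
[[ 0.24   0.924  0.298  0.227]
 [-0.971  0.229  0.074 -0.587]
 [ 0.    -0.307  0.952  0.384]
 [ 0.     0.     0.     1.   ]]
```

Call:
carry_out(rows=[[[38,-35,0],[0,0,13.9],0.3],[[38,-35,0],[0,0,13.9],0.3],[[38,-35,0],[0,0,13.9],0.3],[[38,-35,0],[0,0,13.9],0.3],[[38,-35,0],[0,0,13.9],0.3],[[38,-35,0],[0,0,13.9],0.3],[[38,-35,0],[0,0,13.9],0.3],[[38,-35,0],[0,0,13.9],0.3],[[38,-35,0],[0,0,13.9],0.3],[[38,-35,0],[0,0,13.9],0.3],[[38,-35,0],[0,0,13.9],0.3],[[38,-35,0],[0,0,13.9],0.3]], newtons=20)

```text
clock: 1.6
tool_pos: [0.4371, -0.1724, 0.2389]
eef_rot: [1.0, 0.004, 0.001, -0.001]
contact_force: [0.2, -0.9, 0.6]
opening: 0.702
finger_force: 0.0
```

Call:
carry_out(rows=[[[19.3,-29.2,2],[0,0,0.4],0.3],[[19.3,-29.2,2],[0,0,0.4],0.3],[[19.3,-29.2,2],[0,0,0.4],0.3],[[19.3,-29.2,2],[0,0,0.4],0.3],[[19.3,-29.2,2],[0,0,0.4],0.3],[[19.3,-29.2,2],[0,0,0.4],0.3],[[19.3,-29.2,2],[0,0,0.4],0.3],[[19.3,-29.2,2],[0,0,0.4],0.3],[[19.3,-29.2,2],[0,0,0.4],0.3],[[19.3,-29.2,2],[0,0,0.4],0.3],[[19.3,-29.2,2],[0,0,0.4],0.3],[[19.3,-29.2,2],[0,0,0.4],0.3]])

```text
clock: 2.8
tool_pos: [0.6277, 0.1144, 0.2191]
eef_rot: [1.0, -0.005, 0.0, 0.0]
contact_force: [-0.3, -0.5, -0.6]
opening: 0.698
finger_force: 0.0
```

```bash
python3 - <<'E'
from h import *
s=snap('wrist','w1.png'); st=r.get_state(); print(st['tool_pos'],st['eef_rot'],st['qd'].round(3),st['q'].round(2))
print(px(s,(.6305,.1195,.118)),px(s,(.6,.081,.075)),px(s,(.543,.262,.034)),px(s,(.555,.169,.04)))
print({k:np.round(v,3).tolist() for k,v in s.items() if k!='image'})
E
```

```text
[0.62776263 0.11495442 0.21905753] [ 9.99990711e-01 -4.30152745e-03  5.91066964e-05  2.68763004e-04] [-0.008  0.003 -0.006 -0.005 -0.    -0.    -0.   ] [-0.24  0.73 -0.02  1.55  0.02  0.87 -1.85]
(np.float64(319.07476289524647), np.float64(195.35635709586967)) (np.float64(354.5869279341364), np.float64(209.6641651159906)) (np.float64(213.34148110695216), np.float64(240.69150896916636)) (np.float64(282.5102280720791), np.float64(233.70259804547382))
{'fx': 276.016, 'fy': 276.016, 'cx': 324.297, 'cy': 198.217, 'pose': [[-0.009, 0.952, 0.307, 0.707], [-1.0, -0.01, -0.001, 0.114], [0.002, -0.307, 0.952, 0.364], [0.0, 0.0, 0.0, 1.0]]}
```

View pics/w1.png

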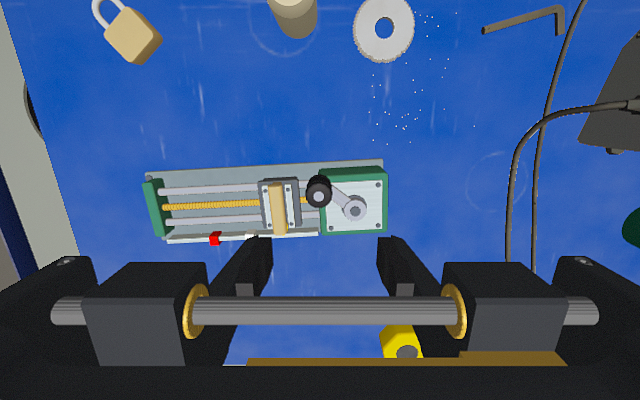

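The wrist view shows the grip top at (318,194), the hub at (355,209) and the red clip at (215,239). These match my predictions to within 2 px, so I'm descending onto the grip.

Call:
carry_out(rows=[[[0.3,-0.5,4],[0,0,-0.4],0.3],[[0.3,-0.5,8],[0,0,-0.4],0.3],[[0.3,-0.5,11],[0,0,-0.4],0.3],[[0.3,-0.5,13.2],[0,0,-0.4],0.3],[[0.3,-0.5,13.2],[0,0,-0.4],0.3],[[0.3,-0.5,13.2],[0,0,-0.4],0.3],[[0.3,-0.5,13.2],[0,0,-0.4],0.3],[[0.3,-0.5,13.2],[0,0,-0.4],0.3]])

```text
clock: 3.65
tool_pos: [0.6321, 0.1216, 0.0884]
eef_rot: [1.0, 0.0, 0.001, -0.0]
contact_force: [0.1, -0.1, -0.1]
opening: 0.705
finger_force: 0.0
```

```bash
python3 - <<'E'
from h import *
s=r.snapshot('scene'); a=s['image'][100:300,240:460]; t=r.snapshot('side')['image'][130:330,200:420]
cv2.imwrite('pics/g1.png',cv2.resize(np.hstack([a,t]),None,fx=1.8,fy=1.8)[:,:,::-1]); st=r.get_state(); print(st['tool_pos'],st['contact_force'])
E
```

```text
[0.63167319 0.12157392 0.08793416] [-0.04450156  0.1131808   0.38974306]
```

View pics/g1.png

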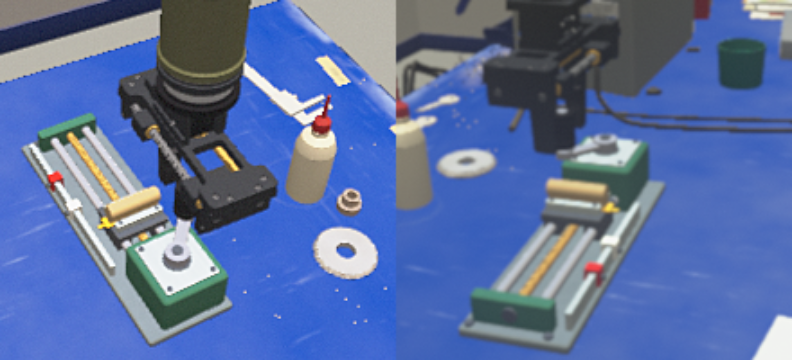

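The fingers stand either side of the grip in both views, so I'm closing.

Call:
carry_out(rows=[[[0,0,0],[0,0,0],1],[[0,0,0],[0,0,0],1],[[0,0,0],[0,0,0],1],[[0,0,0],[0,0,0],1],[[0,0,0],[0,0,0],1],[[0,0,0],[0,0,0],1]], newtons=25)

```text
clock: 4.35
tool_pos: [0.6311, 0.1203, 0.0867]
eef_rot: [1.0, -0.0, 0.0, 0.001]
contact_force: [-0.1, -1.6, -0.5]
opening: 0.288
finger_force: 25.0
```

Call:
carry_out(rows=[[[0.91,0.93,0],[0,0,0],1],[[1.56,2.07,0],[0,0,0],1],[[1.88,3.33,0],[0,0,0],1],[[1.87,4.64,0],[0,0,0],1],[[1.52,5.89,0],[0,0,0],1],[[0.86,7.02,0],[0,0,0],1],[[0.86,7.02,0],[0,0,0],1],[[0.86,7.02,0],[0,0,0],1]])

```text
clock: 5.15
tool_pos: [0.6396, 0.0492, 0.0867]
eef_rot: [1.0, -0.001, 0.0, 0.001]
contact_force: [1.8, -2.3, -2.2]
opening: 0.285
finger_force: 25.0
```

Call:
carry_out(rows=[[[-0.93,0.91,0],[0,0,0],1],[[-2.07,1.56,0],[0,0,0],1],[[-3.33,1.88,0],[0,0,0],1],[[-4.64,1.87,0],[0,0,0],1],[[-5.89,1.52,0],[0,0,0],1],[[-7.02,0.86,0],[0,0,0],1],[[-7.93,-0.07,0],[0,0,0],1],[[-8.58,-1.21,0],[0,0,0],1],[[-8.9,-2.47,0],[0,0,0],1],[[-8.89,-3.78,0],[0,0,0],1],[[-8.54,-5.03,0],[0,0,0],1],[[-7.88,-6.16,0],[0,0,0],1]])

```text
clock: 6.35
tool_pos: [0.5624, 0.1129, 0.0867]
eef_rot: [1.0, 0.0, 0.001, 0.001]
contact_force: [6.2, -6.5, -7.1]
opening: 0.289
finger_force: 25.0
```

Call:
carry_out(rows=[[[0.93,-0.91,0],[0,0,0],1],[[2.07,-1.56,0],[0,0,0],1],[[3.33,-1.88,0],[0,0,0],1],[[4.64,-1.87,0],[0,0,0],1],[[5.89,-1.52,0],[0,0,0],1],[[7.02,-0.86,0],[0,0,0],1],[[7.93,0.07,0],[0,0,0],1],[[8.58,1.21,0],[0,0,0],1],[[8.9,2.47,0],[0,0,0],1],[[8.89,3.78,0],[0,0,0],1],[[8.54,5.03,0],[0,0,0],1],[[7.88,6.16,0],[0,0,0],1]])

```text
clock: 7.55
tool_pos: [0.6403, 0.0499, 0.0867]
eef_rot: [1.0, -0.0, 0.001, -0.0]
contact_force: [1.1, 1.6, -3.2]
opening: 0.29
finger_force: 25.0
```

Call:
carry_out(rows=[[[-0.93,0.91,0],[0,0,0],1],[[-2.07,1.56,0],[0,0,0],1],[[-3.33,1.88,0],[0,0,0],1],[[-4.64,1.87,0],[0,0,0],1],[[-5.89,1.52,0],[0,0,0],1],[[-7.02,0.86,0],[0,0,0],1],[[-7.93,-0.07,0],[0,0,0],1],[[-8.58,-1.21,0],[0,0,0],1],[[-8.9,-2.47,0],[0,0,0],1],[[-8.89,-3.78,0],[0,0,0],1],[[-8.54,-5.03,0],[0,0,0],1],[[-7.88,-6.16,0],[0,0,0],1]])

```text
clock: 8.75
tool_pos: [0.5617, 0.1121, 0.0867]
eef_rot: [1.0, -0.0, 0.001, 0.001]
contact_force: [5.3, -7.3, -9.6]
opening: 0.289
finger_force: 25.0
```

```bash
cat > meas.py <<'E'
from h import *
for n in ['scene','side']:
    s=r.snapshot(n); im=s['image'][:,:,::-1]; cv2.imwrite(f'pics/m_{n}.png',im); H,S,V=cv2.split(cv2.cvtColor(np.ascontiguousarray(im),cv2.COLOR_BGR2HSV))
    x0,x1,y0,y1=(245,340,155,260) if n=='scene' else (270,345,225,325)
    m={'red':((H<8)|(H>172))&(S>150)&(V>90),'yel':(H>22)&(H<34)&(S>170)&(V>150)}
    for k,q in m.items():
        z=np.zeros_like(q); z[y0:y1,x0:x1]=q[y0:y1,x0:x1]
        N,L,st,ce=cv2.connectedComponentsWithStats(z.astype(np.uint8))
        for i in range(1,N):
            if st[i,4]>=4: print(n,k,st[i].tolist(),ce[i].round(1).tolist(),onz(s,*ce[i],.034 if k=='red' else .04).round(4))
st=r.get_state(); print(st['tool_pos'],st['contact_force'],st['opening'],st['clock'])
E
python3 meas.py
```

```text
scene red [267, 195, 8, 11, 39] [269.9, 199.1] [0.5398 0.2579 0.034 ]
scene yel [283, 203, 7, 6, 20] [286.0, 205.6] [0.5601 0.2223 0.04  ]
side red [306, 277, 8, 5, 31] [309.4, 278.7] [0.5417 0.2677 0.034 ]
[0.56307241 0.11359556 0.08672066] [ 5.76644621 -2.97152112 -7.03797473] 0.28544943868574923 8.85
```

Call:
carry_out(rows=[[[0.93,-0.91,0],[0,0,0],1],[[2.07,-1.56,0],[0,0,0],1],[[3.33,-1.88,0],[0,0,0],1],[[4.64,-1.87,0],[0,0,0],1],[[5.89,-1.52,0],[0,0,0],1],[[7.02,-0.86,0],[0,0,0],1],[[7.93,0.07,0],[0,0,0],1],[[8.58,1.21,0],[0,0,0],1],[[8.9,2.47,0],[0,0,0],1],[[8.89,3.78,0],[0,0,0],1],[[8.54,5.03,0],[0,0,0],1],[[7.88,6.16,0],[0,0,0],1]])

```text
clock: 10.05
tool_pos: [0.6399, 0.0494, 0.0867]
eef_rot: [1.0, -0.0, 0.001, 0.0]
contact_force: [0.3, 1.2, -3.3]
opening: 0.287
finger_force: 25.0
```

Call:
carry_out(rows=[[[-0.93,0.91,0],[0,0,0],1],[[-2.07,1.56,0],[0,0,0],1],[[-3.33,1.88,0],[0,0,0],1],[[-4.64,1.87,0],[0,0,0],1],[[-5.89,1.52,0],[0,0,0],1],[[-7.02,0.86,0],[0,0,0],1],[[-7.93,-0.07,0],[0,0,0],1],[[-8.58,-1.21,0],[0,0,0],1],[[-8.9,-2.47,0],[0,0,0],1],[[-8.89,-3.78,0],[0,0,0],1],[[-8.54,-5.03,0],[0,0,0],1],[[-7.88,-6.16,0],[0,0,0],1]])

```text
clock: 11.25
tool_pos: [0.5614, 0.1117, 0.0867]
eef_rot: [1.0, -0.0, 0.0, 0.002]
contact_force: [6.9, -6.6, -8.3]
opening: 0.285
finger_force: 25.0
```

```bash
python3 meas.py; python3 - <<'E'
from h import *
a=cv2.imread('pics/m_scene.png')[170:240,245:320]; b=cv2.imread('pics/m_side.png')[235:305,275:350]
w=r.snapshot('wrist')['image'][:,:,::-1]; cv2.imwrite('pics/m_w.png',w)
cv2.imwrite('pics/z2.png',cv2.resize(np.hstack([a,b]),None,fx=5,fy=5,interpolation=cv2.INTER_CUBIC))
E
```

```text
scene red [267, 195, 8, 11, 40] [270.0, 199.1] [0.54   0.2579 0.034 ]
scene yel [276, 194, 8, 5, 19] [279.1, 196.1] [0.5579 0.2522 0.04  ]
side red [306, 277, 8, 4, 30] [309.3, 278.6] [0.542  0.2675 0.034 ]
[0.56277115 0.11325435 0.08672901] [ 4.74326164 -1.23040804 -6.92814375] 0.28659911634669716 11.35
```

View pics/z2.png

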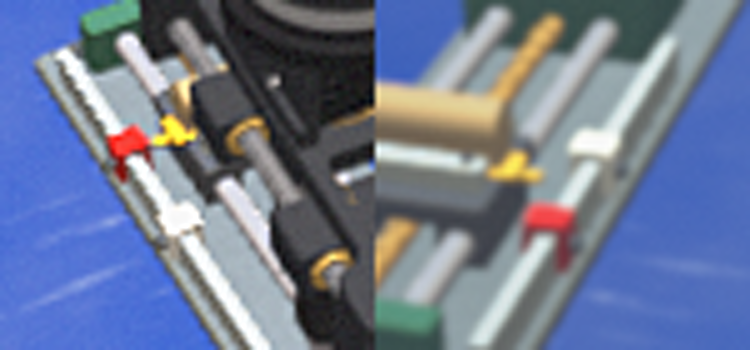

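View pics/m_w.png

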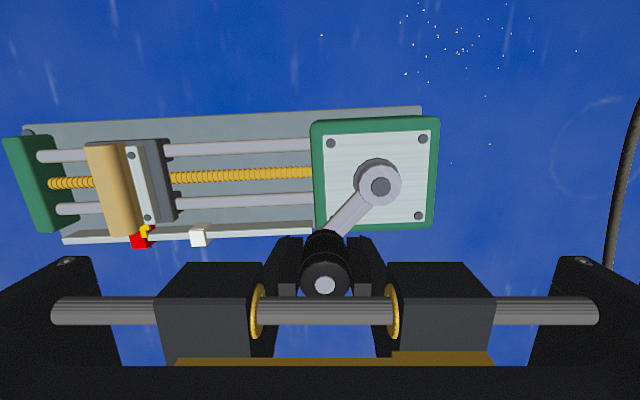

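The scene crop shows the tip at (275.4,198.6) and the red clip's top at (270.2,197.2). In the side crop the tip is at (308.4,270.2) and the clip's top at (310,278.4). The wrist view shows the tip near (147,234), just crankward of the clip at (139,236).

```bash
python3 - <<'E'
from h import *
s=r.snapshot('scene'); t=r.snapshot('side'); w=r.snapshot('wrist'); u=np.array([-.052,.9987,0])
pr=tri(s,(270.2,197.2),t,(310,278.4)); pt=tri(s,(275.4,198.6),t,(308.4,270.2)); print(pr,pt,(pr[0]-pt[0])@u)
for c,a,b in [(s,(270.2,197.2),(275.4,198.6)),(t,(310,278.4),(308.4,270.2))]: print((onz(c,*a,.034)-onz(c,*b,.04))@u)
H,S,V=cv2.split(cv2.cvtColor(np.ascontiguousarray(w['image'][:,:,::-1]),cv2.COLOR_BGR2HSV))
for k,q in {'red':((H<8)|(H>172))&(S>150)&(V>60),'yel':(H>20)&(H<34)&(S>200)&(V>150)}.items():
    y,x=np.nonzero(q[215:255,120:165]); 
    for row in range(215,255):
        xs=x[y+215==row]
        if len(xs): print(k,row,xs.min()+120,xs.max()+120, (onz(w,(xs.min()+xs.max())/2+120,row,.034 if k=='red' else .04)).round(4))
E
```

```text
(array([0.54263357, 0.26382541, 0.03226142]), np.float64(0.0006827704653712658)) (array([0.54955005, 0.25078894, 0.03830314]), np.float64(0.0009219890728375614)) 0.013379187451983464
0.013659627831356446
0.013787487171815571
red 224 149 152 [0.5567 0.2473 0.034 ]
red 225 149 152 [0.5559 0.2475 0.034 ]
red 226 150 153 [0.555  0.2469 0.034 ]
red 227 150 152 [0.5542 0.2474 0.034 ]
red 228 149 151 [0.5533 0.2484 0.034 ]
red 229 148 150 [0.5525 0.2493 0.034 ]
red 230 137 148 [0.5517 0.2546 0.034 ]
red 231 135 147 [0.5508 0.2559 0.034 ]
red 232 133 138 [0.55   0.2604 0.034 ]
red 233 131 138 [0.5491 0.2613 0.034 ]
red 234 128 138 [0.5482 0.2627 0.034 ]
red 235 127 139 [0.5474 0.2629 0.034 ]
red 236 128 139 [0.5465 0.2627 0.034 ]
red 237 128 144 [0.5456 0.2609 0.034 ]
red 238 128 144 [0.5448 0.2611 0.034 ]
red 239 129 145 [0.5439 0.2605 0.034 ]
red 240 129 153 [0.543  0.2575 0.034 ]
red 241 129 152 [0.5422 0.2581 0.034 ]
red 242 129 151 [0.5413 0.2586 0.034 ]
red 243 130 149 [0.5404 0.2592 0.034 ]
red 244 130 149 [0.5395 0.2594 0.034 ]
red 245 130 148 [0.5386 0.26   0.034 ]
red 246 131 146 [0.5378 0.2605 0.034 ]
red 247 131 144 [0.5369 0.2615 0.034 ]
yel 223 142 143 [0.5601 0.2491 0.04  ]
yel 224 141 146 [0.5593 0.2485 0.04  ]
yel 225 139 146 [0.5585 0.2495 0.04  ]
yel 226 138 147 [0.5576 0.2496 0.04  ]
yel 227 138 147 [0.5568 0.2498 0.04  ]
yel 228 138 147 [0.556  0.2499 0.04  ]
yel 229 138 146 [0.5552 0.2505 0.04  ]
yel 230 139 143 [0.5544 0.2514 0.04  ]
yel 231 139 144 [0.5535 0.2512 0.04  ]
yel 232 139 144 [0.5527 0.2514 0.04  ]
yel 233 140 144 [0.5519 0.2512 0.04  ]
yel 234 140 144 [0.551  0.2513 0.04  ]
yel 235 140 145 [0.5502 0.2511 0.04  ]
yel 236 141 144 [0.5494 0.2513 0.04  ]
```

Remaining travel is about 12–13.5 mm. I'll turn 120° (10 mm), then look again.

Call:
carry_out(rows=[[[0.93,-0.91,0],[0,0,0],1],[[2.07,-1.56,0],[0,0,0],1],[[3.33,-1.88,0],[0,0,0],1],[[4.64,-1.87,0],[0,0,0],1],[[5.89,-1.52,0],[0,0,0],1],[[7.02,-0.86,0],[0,0,0],1],[[7.93,0.07,0],[0,0,0],1],[[8.58,1.21,0],[0,0,0],1],[[8.58,1.21,0],[0,0,0],1],[[8.58,1.21,0],[0,0,0],1]])

```text
clock: 12.55
tool_pos: [0.647, 0.0995, 0.0867]
eef_rot: [1.0, -0.001, 0.0, 0.0]
contact_force: [2.1, -0.9, -3.2]
opening: 0.286
finger_force: 25.0
```

```bash
python3 meas.py; python3 - <<'E'
from h import *
a=cv2.imread('pics/m_scene.png')[175:220,255:300]; b=cv2.imread('pics/m_side.png')[250:295,285:330]
ws=snap('wrist','m_w2.png'); w=ws['image'][:,:,::-1]; u,v=map(int,px(ws,(.545,.262,.036))); print(u,v)
u0,v0=max(u-22,0),max(v-22,0); print('wrist crop',u0,v0); c=w[v0:v0+45,u0:u0+45]; c=cv2.copyMakeBorder(c,0,45-c.shape[0],0,45-c.shape[1],cv2.BORDER_CONSTANT)
cv2.imwrite('pics/z3.png',cv2.resize(np.hstack([a,b,c]),None,fx=5.9,fy=5.9,interpolation=cv2.INTER_CUBIC))
E
```

```text
scene red [267, 195, 7, 11, 37] [269.6, 199.0] [0.5395 0.2583 0.034 ]
scene yel [274, 191, 7, 5, 17] [277.2, 193.1] [0.558  0.2616 0.04  ]
side red [306, 277, 8, 4, 29] [309.4, 278.7] [0.5417 0.2676 0.034 ]
[0.64655907 0.10054744 0.08671723] [ 1.74594432 -1.66093474 -2.91809329] 0.28511167821082767 12.65
140 326
wrist crop 118 304
```

View pics/z3.png

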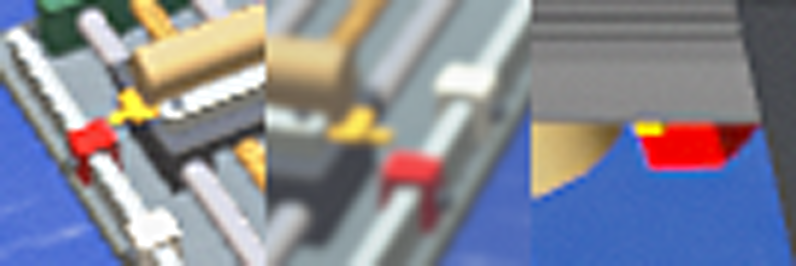

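The scene crop puts the tip at (274.2,195.2) and the clip's top at (270.6,198.4). The side crop puts the tip at (306,273.2) and the clip's top at (309.7,278). The pointer is still a few mm short.

```bash
python3 - <<'E'
from h import *
s=r.snapshot('scene'); t=r.snapshot('side'); u=np.array([-.052,.9987,0])
for c,a,b in [(s,(270.6,198.4),(274.2,195.2)),(t,(309.7,278),(306,273.2))]: print((onz(c,*a,.034)-onz(c,*b,.04))@u,onz(c,*a,.034),onz(c,*b,.04))
# subpixel weighted clip outline model check: project clip-top corners & tip for given along-rail offsets
print(tri(s,(270.6,198.4),t,(309.7,278)),tri(s,(274.2,195.2),t,(306,273.2)))
u3=np.r_[u[:2],0]; v3=np.array([.9987,.052,0])
for P,n in((s,'scene'),(t,'side')):
  im=P['image']; g=cv2.cvtColor(im,cv2.COLOR_RGB2HSV); H,S,V=cv2.split(g); m=((H<10)|(H>168))&(S>110)&(V>60)
  m[:190]=0; m[300:]=0; m[:,:260]=0; m[:,320:]=0
  y,x=np.nonzero(m); print(n,'red bbox',x.min(),x.max(),y.min(),y.max())
  for yc in (.259,.261,.263,.265):
    c=np.array([.5425,yc,.034]); q=np.array([px(P,c+a*u3+b*v3) for a in(-.007,.007) for b in(-.006,.006)]+[px(P,c+a*u3+b*v3-[0,0,.018]) for a in(-.007,.007) for b in(-.006,.006)]); print(yc,q.min(0).round(1),q.max(0).round(1))
E
```

```text
0.0006465289380985626 [0.54187776 0.25902976 0.034     ] [0.5500433  0.25880755 0.04      ]
0.0029844098919853067 [0.54202403 0.2656364  0.034     ] [0.5491479  0.26301903 0.04      ]
(array([0.54324221, 0.26167217, 0.03122773]), np.float64(0.0009597247304059959)) (array([0.55047135, 0.26027028, 0.03826071]), np.float64(0.000273300820268038))
scene red bbox 266 274 195 205
0.259 [266.7 195.1] [275.4 207.5]
0.261 [266.4 194.4] [275.  206.8]
0.263 [266.  193.8] [274.7 206.2]
0.265 [265.6 193.2] [274.3 205.5]
side red bbox 305 314 276 287
0.259 [306.  273.2] [316.2 288.3]
0.261 [305.5 273.8] [315.8 289. ]
0.263 [305.  274.4] [315.4 289.7]
0.265 [304.5 275. ] [314.9 290.3]
```

The estimates scatter between 0.6 and 3 mm. The sharper wrist pictures can settle it: I'll separate the clip's bright top face from its darker side face.

```bash
python3 - <<'E'
from h import *
for f,rs,c0,c1 in [('m_w.png',range(234,248),122,158),('m_w2.png',range(323,334),132,160)]:
    im=cv2.imread('pics/'+f)
    for v in rs: print(f,v,c0,' '.join(('Y' if g>110 and b<90 else 'R' if rr>190 and g<70 else 'r' if rr>70 and g<50 and b<70 else '.') for b,g,rr in im[v,c0:c1].astype(int)))
w=r.snapshot('wrist')
# w2 pose = current wrist pose: where should clip corners / tip fall
for yc in (.259,.261,.263,.265): print(yc,[np.round(px(w,(x,yc+d-.052*(x-.5425)*0,.034)),1).tolist() for x in(.5365,.5485) for d in(-.007,.007)],'tip@yc',np.round(px(w,(.550,yc,.04)),1))
print(np.array(w['pose']).round(4).tolist())
E
```

```text
m_w.png 234 122 . . . . . . . . . Y . R R R R R R R . Y Y Y Y Y Y . . . . . . . . . . .
m_w.png 235 122 . . . . . . . . R R R R R R R R R R R Y Y Y Y Y Y . . . . . . . . . . .
m_w.png 236 122 . . . . . . . R R R R R R R R R R R R Y Y Y Y Y Y . . . . . . . . . . .
m_w.png 237 122 . . . . . . . R R R R R R R R R R R R . Y Y Y Y Y . . . . . . . . . . .
m_w.png 238 122 . . . . . . . . R R R R R R R R R R R R R R r r r . . . . . . . . . . .
m_w.png 239 122 . . . . . . . . R R R R R R R R R R R R R R r r r . . . . . . . . . . .
m_w.png 240 122 . . . . . . . . R R R R R R R R R R R R R R r r r . . . . . . . . . . .
m_w.png 241 122 . . . . . . . . R R R R R R R R R R R R R R R r r r r r r r r r r r . .
m_w.png 242 122 . . . . . . . . . R R R R R R R R R R R R R R r r r r r r r r r . . . .
m_w.png 243 122 . . . . . . . . . R R R R R R R R R R R R R R r r r r r r r r . . . . .
m_w.png 244 122 . . . . . . . . . R R R R R R R R R R R R R R r r r r r r r . . . . . .
m_w.png 245 122 . . . . . . . . . . R R R R R R R R R R R R R R r r r r r . . . . . . .
m_w.png 246 122 . . . . . . . . . . R R R R 
[... 725 characters left out ...]
331 132 . . . . . . R R R R R R R R R R R R R . . . . . . . . .
m_w2.png 332 132 . . . . . . . R R R R R R R . . . . . . . . . . . . . .
m_w2.png 333 132 . . . . . . . . . . . . . . . . . . . . . . . . . . . .
0.259 [[155.4, 331.9], [139.7, 331.9], [152.8, 320.9], [136.9, 320.9]] tip@yc [140.2 324.6]
0.261 [[153.1, 331.9], [137.4, 331.9], [150.5, 320.9], [134.6, 320.9]] tip@yc [137.8 324.6]
0.263 [[150.9, 331.9], [135.2, 331.9], [148.3, 320.9], [132.3, 320.9]] tip@yc [135.5 324.6]
0.265 [[148.6, 331.9], [132.9, 331.9], [146.0, 320.9], [130.1, 320.9]] tip@yc [133.2 324.6]
[[0.0006, 0.9517, 0.3071, 0.7258], [-1.0, 0.0002, 0.0013, 0.1016], [0.0012, -0.3071, 0.9517, 0.232], [0.0, 0.0, 0.0, 1.0]]
```

The wrist views agree: 1.1 and 1.6 mm remain, and triangulation gives 1.4 mm. That is about 17° more, after which I settle, open and rise.

Call:
carry_out(rows=[[[0.23,0.7,0],[0,0,0],1],[[0.34,1.43,0],[0,0,0],1],[[0.34,1.43,0],[0,0,0],1],[[0.34,1.43,0],[0,0,0],1],[[0.34,1.43,0],[0,0,0],1],[[0.34,1.43,0],[0,0,0],1]])

```text
clock: 13.45
tool_pos: [0.6504, 0.086, 0.0867]
eef_rot: [1.0, -0.0, 0.0, 0.0]
contact_force: [2.9, -1.4, -4.5]
opening: 0.287
finger_force: 25.0
```

```bash
python3 meas.py; python3 - <<'E'
from h import *
w=r.snapshot('wrist'); im=w['image'][:,:,::-1]
for v in range(315,334): print(v,' '.join(('Y' if g>110 and b<90 and rr>150 else 'R' if rr>190 and g<70 else 'r' if rr>70 and g<50 and b<70 else '.') for b,g,rr in im[v,120:160].astype(int)))
for yc in (.261,.263): print([np.round(px(w,(x,yc,.034)),1).tolist() for x in(.5355,.5495)],np.round(px(w,(.550,yc,.04)),1))
E
```

```text
scene red [267, 195, 8, 11, 39] [269.9, 199.1] [0.5398 0.2579 0.034 ]
scene yel [274, 190, 7, 5, 18] [276.9, 192.6] [0.5579 0.2633 0.04  ]
side red [306, 277, 8, 4, 29] [309.4, 278.7] [0.5417 0.2676 0.034 ]
[0.65033894 0.08628217 0.08672896] [ 2.92054888 -0.89943109 -4.61073963] 0.28357405396881685 13.55
315 . . . . . . . . . . . . . . . . . . . . . . . . . . . . . . . . . . . . . . . .
316 . . . . . . . . . . . . . . . . . . . . . . . . . . . . . . . . . . . . . . . .
317 . . . . . . . . . . . . . . . . . . . . . . . . . . . . . . . . . . . . . . . .
318 . . . . . . . . . . . . . . . . . . . . . . . . . . . . . . . . . . . . . . . .
319 . . . . . . . . . . . . . . . . . . . . . . . . . . . . . . . . . . . . . . . .
320 . . . . . . . . . . . . . . . . . . . . . . . . . . . . . . . . . . . . . . . .
321 . . . . . . . . . . . . . . . . . . . . . . . . . . . . . . . . . . . . . . . .
322 . . . . . . . . . . . . . . . . . . . . . . . . . . . . . . . . . . . . . . . .
323 . . . . . . . . . . . . . . . . . . . . . . . . . . . . . . . . . . . . . . . .
324 . . . . . . . . . . . . . . . . . 
[... 195 characters left out ...]
 . . . . . . . . .
327 Y Y Y . . R R R R R R R R R r r r . . . . . . . . . . . . . . . . . . . . . . .
328 Y Y Y . . R R R R R R R R R r r r r r r r r . . . . . . . . . . . . . . . . . .
329 Y Y Y . R R R R R R R R R R r r r r r r r . . . . . . . . . . . . . . . . . . .
330 . Y Y R R R R R R R R R R R R r r r r r . . . . . . . . . . . . . . . . . . . .
331 . . R R R R R R R R R R R R R r r r r . . . . . . . . . . . . . . . . . . . . .
332 . . R R R R R R R R R R R R R r r r . . . . . . . . . . . . . . . . . . . . . .
333 . . . R R R R R R R R R R R R R r . . . . . . . . . . . . . . . . . . . . . . .
[[130.1, 336.5], [126.7, 323.9]] [121.8 328.5]
[[127.8, 336.5], [124.4, 323.9]] [119.5 328.5]
```

The tip is now within about 0.3 mm of the clip's middle. Releasing and rising.

Call:
carry_out(rows=[[[0,0,0],[0,0,0],0.3],[[0,0,0],[0,0,0],0.3],[[0,0,0],[0,0,0],0.3],[[0,0,0],[0,0,0],0.3],[[0,0,0],[0,0,0],0.3],[[0,0,-2],[0,0,0],0.3],[[0,0,-5],[0,0,0],0.3],[[0,0,-9],[0,0,0],0.3],[[0,0,-14],[0,0,0],0.3],[[0,0,-14],[0,0,0],0.3],[[0,0,-14],[0,0,0],0.3],[[0,0,-14],[0,0,0],0.3]])

```text
clock: 14.8
tool_pos: [0.6489, 0.0863, 0.2255]
eef_rot: [1.0, 0.0, -0.001, 0.0]
contact_force: [-0.3, 0.0, -0.8]
opening: 0.698
finger_force: 0.0
```

```bash
python3 meas.py; python3 - <<'E'
from h import *
w=snap('wrist','w9.png'); im=w['image'][:,:,::-1]; u,v=map(int,px(w,(.545,.262,.036))); print(u,v)
for q in range(v-12,v+10): print(q,u-20,' '.join(('Y' if g>110 and b<90 and rr>150 else 'R' if rr>190 and g<70 else 'r' if rr>70 and g<50 and b<70 else '.') for b,g,rr in im[q,u-20:u+20].astype(int)))
for yc in (.261,.263): print([np.round(px(w,(x,yc,.034)),1).tolist() for x in(.5355,.5495)],np.round(px(w,(.550,yc,.04)),1))
a=cv2.imread('pics/m_scene.png')[175:220,255:300]; b=im[max(v-22,0):v+23,u-22:u+23]
cv2.imwrite('pics/z9.png',cv2.resize(np.hstack([a,b]),None,fx=8,fy=8,interpolation=cv2.INTER_CUBIC))
E
```

```text
scene red [267, 195, 7, 11, 37] [269.6, 199.0] [0.5395 0.2583 0.034 ]
scene yel [274, 190, 7, 5, 18] [276.9, 192.6] [0.5579 0.2633 0.04  ]
side red [306, 277, 8, 4, 30] [309.3, 278.6] [0.542  0.2675 0.034 ]
[0.6488361  0.08630368 0.22494591] [ 0.04910093 -0.83942875 -0.29584961] 0.6996432939148056 14.9
194 250
238 174 . . . . . . . . . . . . . . Y . . . . Y . . . . . . . . . . . . . . . . . . . .
239 174 . . . . . . . . . . . . . . . . . . . Y Y . . . . . . . . . . . . . . . . . . .
240 174 . . . . . . . . . . . . . . . Y . . . Y Y . . . . . . . . . . . . . . . . . . .
241 174 . . . . . . . . . . . . . . . Y . . . Y Y . . . . . . . . . . . . . . . . . . .
242 174 . . . . . . . . . . . . . . . Y . . . . Y . . . . . . . r r . . . . . . . . . .
243 174 . . . . . . . . . . . . . . . Y . . . Y Y . . . . . . r r r . . . . . . . . . .
244 174 . . . . . . . . . . . . . . . . Y . . Y Y Y Y r r r r r r . . . . . . . . . . .
245 174 . . . . . . . . . . . . . . . . Y . Y Y Y Y Y r r r r r . . . . . . . . . . . .
246 174 . . . . . . . . . . . . . . . . Y . Y Y Y Y Y r r r r r . . . . . . . . . . 
[... 541 characters left out ...]
 . . . . . . . . . . . . . . . . . . R R R R R R R R r r . . . . . . . . . . .
254 174 . . . . . . . . . . . . . . . . . . . R R R R R R R R r . . . . . . . . . . . .
255 174 . . . . . . . . . . . . . . . . . . . R R R R R R R R . . . . . . . . . . . . .
256 174 . . . . . . . . . . . . . . . . . . . . . . . . . . . . . . . . . . . . . . . .
257 174 . . . . . . . . . . . . . . . . . . . . . . . . . . . . . . . . . . . . . . . .
258 174 . . . . . . . . . . . . . . . . . . . . . . . . . . . . . . . . . . . . . . . .
259 174 . . . . . . . . . . . . . . . . . . . . . . . . . . . . . . . . . . . . . . . .
[[197.2, 256.1], [195.7, 247.0]] [193.7 248.8]
[[195.7, 256.1], [194.2, 247.0]] [192.2 248.8]
```

View pics/z9.png

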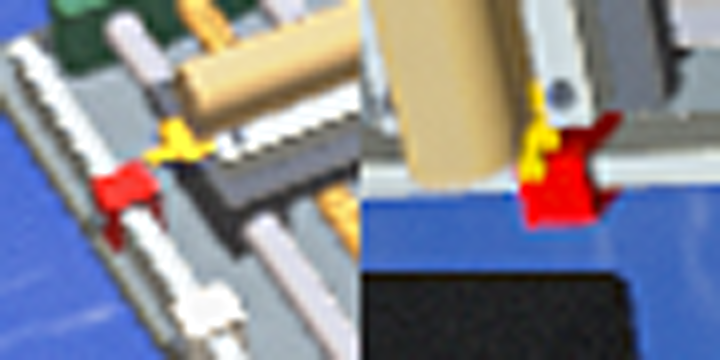

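The last crops show the pointer tip (wrist column 193) opposite the middle of the red clip, with 0.0 mm offset along the rail after the height correction, and the hand clear.

```bash
python3 -c "
from plant import r
print(r.finish_job())"
```

```text
the job is handed in; nothing more can be done
None
```

Job handed in: the crank was wound about 3.05 turns clockwise in one unbroken grip, the yellow pointer measured within about 0.5 mm of the red clip's middle, and the hand was released and raised clear at about 15 s of the 64 s allowed.

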